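Hold an oiled plaque in the curing light

ROBOT

A 6-joint arm with a two-finger parallel gripper is mounted at the origin on a cart in front of the work surface, level with it; the furniture and walls round the work are solid. World frame = base frame: x ahead of the robot, y to its left, z up, the work surface at z = 0. Lengths are in mm, angles in rad, forces in N, time in s.
With the tool pointing down it reaches from about 400 to 925 mm from the base axis. Payload 12.5 kg.
Tool frame: the origin (TCP) lies midway between the tips of the shut fingers; the grasp point (between the pads) lies 19 mm behind it; z points along the fingers, x is the direction in which the jaws open and shut, and the axes are right-handed (so a half turn about z gives the same grasp; the last joint's range is limited). The gripper opens to 95 mm and grips with 3 to 60 N. Pads are 20 mm wide; open, the fingers measure 119 mm over their backs; the gripper's body (75 mm by 180 mm) begins 59 mm behind the grasp point.
Start: joints at [1.048, 0.491, 1.559, -0, 1.092, -0.106], TCP at [253.009, 571.519, 214.661] pointing down, gripper open.
Joint ranges: [-3.1, 3.1], [-0.84, 2.19], [0.05, 2.79], [-1.13, 4.28], [0.06, 2.93], [-2.69, 2.69]. Speed limits (rad/s): [2.22, 2.22, 2.79, 3.14, 3.14, 3.14].

INTERFACE

Orientations are given as [roll, pitch, yaw] about the fixed x, y, z axes, in that order (R = Rz(yaw) Ry(pitch) Rx(roll)).
In Python, from plant import observe, grab_frame, camera_info, hand_in, outline_of, mark_of gives the robot as it stands. The module is installed in compiled form; this text tells all that it offers.
- The arm moves only by the tool arm_command, never from a script. Its argument "targets" is a list of rows, each a list of 7 numbers: the shift along the tool's x, y, z in m, then the turn, a rotation vector about the tool's x, y, z in rad, then the closure, from 0 (fully open) to 1 (shut). In form: [[x, y, z, ax, ay, az, grip], ...]. A call has 1 to 20 rows; each row is the pose to reach, as a shift and turn from the pose commanded when the call began, along the tool's axes at that moment; what a row does not reach only later rows make up. A row lasts 1/12 s, in which the tool goes at most 41.7 mm and 7.16 degrees, less where a joint would pass 70% of its speed; a pose out of reach is approached as far as the arm can. A call with a gripper value outside its range is refused whole. The fingers move at their own pace and stop on an object; the grip force is fixed at half the most. Time passes only in rows, so rows that repeat a pose let the fingers close. It gives the time, the measured TCP pose, the force and the opening at its end, in the units of the state.
- observe(): the state, without advancing time (a new reading comes with each control period).
- grab_frame(name): name is "scene" or "side" or "wrist"; returns the picture (480x640x3 uint8, red, green, blue); there is no depth.
- camera_info(name): a dict with "fx", "fy", "cx", "cy" (pixels), "world_from_camera" (4x4, takes a point from camera to world coordinates); the wrist camera has in their place "T_tool_cam" (4x4, takes a point from camera to tool coordinates, whose origin is the TCP and whose axes are the tool frame's). Camera axes: x right, y up, looking along -z (the intrinsics and any distortion apply to the point x, -y, -z); pixel columns grow to the right and rows downward; lengths in mm; the calibration is good to about 2 mm. A picture is of the moment at which its call begins: read the wrist's pose just before it. camera_info takes no time and is no camera call.
- hand_in(): hands the job in, once; it reports no verdict.
Trained networks look in the newest picture that a camera, given by its name, has taken for a name from the list of things; names that differ only in an ending like _2 or _b are one class to them, and where a whole thing is asked for, a point or a joint stands for the part that bears it (a point fixed in the world has none). Each returns a list of dicts, best first, with "conf" (0 to 1); they miss things now and then, are a little off and sometimes report something else, mostly with a low value. They report only what shows in the picture. A call takes as long as a camera call. They do not tell look-alikes from the thing itself.
- outline_of(camera, target): "region" (480x640 bool, what is visible of it).
- mark_of(camera, target): "centre" ([x, y, z] in mm, in world coordinates, good to about 4 mm: a listed point, or the origin of a listed thing).
The state is a dict: "t": time; "qpos": joint angles; "qvel": joint speeds; "joint_torque": joint torques, N m; "tcp_pos": TCP position; "tool_rot": TCP orientation; "ft_force": force on the tool from outside, world axes, zero at the start; "wrist_torque": the same for the moment, N m; "opening": opening from 0.0 (shut) to 1.0 (fully open).
Only numpy, scipy, OpenCV 4.12 (cv2) and the standard library are available. Lean on these libraries where they do the work, as an engineer would, in place of code of your own. Each camera call takes 0.05 s, during which the arm holds its last target.

TASK

The wooden plaques standing in the slotted rack have wet finish on both broad faces and only their edges are dry. Slide the curing lamp's shutter fully open, then draw the round-topped plaque straight up out of its slot, gripping it by its two long side edges only, and hold it upright in the light, centred on the lamp's window, midway between lamp and reflector and square to the beam. Its wet faces must not be touched and it must not knock the lamp; leave the other two plaques standing in the rack, and finish still holding the plaque steady in the light.

Things in the scene. Friction and masses are not known exactly. Their poses are not given: they have to be found in the camera images.
- plaque: round-topped wooden plaque, 8 thick x 56 wide x 100 tall, 50 g; side edges straight to 72 mm, then a half circle. Broad faces wet (darker) but for a dry 7 mm margin; edges dry. Origin: centre of foot; x = across thickness, y = across width, z up. Foot on the rack's floor; cheeks hold its edges up to 28 mm above the foot with 1 mm play, 44 mm of straight edge is free above
- square_a: another plaque, same thickness and width but square-topped, 92 mm tall; leave it standing. Origin: centre of its foot, axes as for the plaque
- square_b: a second square-topped plaque, the same as the other; leave it standing
- rack: fixed plywood rack, 156 (x) x 82 x 40 mm tall, floor at 12 mm, two slotted cheeks; five pairs of slots 26 mm apart along its x. The three plaques stand 52 mm apart in the middle and end pairs, in any order, broad faces across x. Origin: centre of its underside, z up. A roll of tape and a lampshade hang over the bench beyond it: swing between rack and lamp close to the base
- lamp: fixed curing lamp. Origin: on the bench under the middle of the light gap, z up. Housing on the +y side (x -45 to 115, top at z 145 mm); its 58 mm square window at y +73 mm, behind the shutter plate and its guides (front at y +66), looks along -y at the 90 mm square reflector (front at y -62, lips to -54 at x +-48, top z 145). Beam along y at x 0, z 100 mm. Gap open to -x, +x and above
- beam_mid (a point): the middle of the light gap, on the beam axis, 100 mm above the bench; axes as for the lamp
- plaque_mid (a point): the middle of the round-topped plaque, 50 mm above its foot; axes as for the plaque
- knob (a point): point on the axis of the shutter's upright knob (16 mm diameter, 32 mm tall, top at 182 mm), 14 mm below its top and 18 mm above the 40 x 42 mm flange that carries it just over the housing. Moves with the shutter; axes as for the lamp
- shutter (a joint): shutter travel in m: 0 = closed (window covered), 0.070 = fully open against its stop; it slides along the lamp's +x, needs about 2 N, and stays where it is left
- plaque_field: the wet area of the round-topped plaque: the darker field of both broad faces, inset 7 mm from every edge; origin and axes as for the plaque
Not all that is in view belongs to the job. Leave any pink look-alike of the square_b alone.

How it is judged (in metres and radians):
On the way, in this order (a step that is already met when the one before it is completed fails the run):
1. the shutter is fully open (value of joint shutter above 0.064 m), for 0.2 s.
2. the plaque is drawn up clear of its slots (height (world z) of plaque above 0.045 m), for 0.2 s.
At the end, for the whole second after the job is handed in: Shutter 64+ mm open; round-topped plaque held still, its middle within 15 mm of the beam axis and 22 mm of midway along it, square to the beam and upright within 11 degrees, clear of the lamp; square plaques upright, within 10 mm of their start (value of joint shutter above 0.064 m and x of plaque_mid in the frame of beam_mid between -0.015 and 0.015 m and z of plaque_mid in the frame of beam_mid between -0.015 and 0.015 m and y of plaque_mid in the frame of beam_mid between -0.022 and 0.022 m and angle between the x axis of plaque and the y axis of lamp, either way round below 0.2 rad and angle between plaque's own z axis and vertical below 0.2 rad and contact force between the fingers and plaque above 0.5 N and contact force between plaque and lamp below 0.1 N and linear speed of plaque below 0.03 m/s and distance of each of square_a, square_b from where it was at the start of the episode below 0.01 m and angle between each of square_a, square_b's own z axis and vertical below 0.15 rad); the arm keeps its last pose, push and grip.
It fails at once if the fingers touched a wet face of the round-topped plaque (contact force between the fingers and plaque_field above 0.3 N).
It fails at once if the plaque knocked the lamp or its reflector (contact force between plaque and lamp above 1 N).
It fails at once if a square plaque was knocked or taken (distance of any of square_a, square_b from where it was at the start of the episode above 0.02 m).
It also fails if it takes over 61 s, if anything falls off the work surface, if the arm or the gripper's body presses on something with over 40 N, if the wrist force passes 120 N, or if a joint passes its speed limit or range.

## Working session

There is one attempt and no reset: what is moved stays moved. The work goes in short steps, Python scripts to look and compute and a tool call to move; the robot and the scene stay as the last step left them, time stands still between calls to the robot, and variables do not carry over. Pictures are saved under pics/ and viewed, and the job is handed in when it is done.

Besides the shell and the picture viewer there is one more tool, called after "Request:" by a JSON object that holds its "op" and its "data". arm_command: Moves the arm, as the interface text tells. Its arguments: {"type":"object","properties":{"targets":{"type":"array"}},"required":["targets"]}

```bash
mkdir -p pics; ls
python3 - <<'E'
from plant import *
import cv2,numpy as np
s=observe();print({k:np.round(v,3).tolist() for k,v in s.items()})
for c in ["scene","side","wrist"]:
    f=grab_frame(c);cv2.imwrite(f"pics/{c}0.png",f[:,:,::-1])
    i=camera_info(c);print(c,{k:np.round(v,3).tolist() for k,v in i.items()})
    for n in ["plaque","square_a","rack","lamp","knob","beam_mid","plaque_mid"]:
        try:
            print(n,[(np.round(d['centre']).tolist(),round(d['conf'],2)) for d in mark_of(c,n)])
        except Exception as e: print(n,e)
print(observe()['t'])
E
```

```text
pics
{'t': 0.0, 'qpos': [1.048, 0.492, 1.559, -0.0, 1.092, -0.106], 'qvel': [0.0, 0.0, -0.001, -0.001, 0.001, -0.001], 'joint_torque': [-0.001, -61.263, -25.818, 0.069, 0.048, -0.0], 'tcp_pos': [252.898, 571.299, 214.08], 'tool_rot': [-3.141, 0.001, 1.154], 'ft_force': [0.692, -0.0, 0.118], 'wrist_torque': [-0.011, -0.048, -0.018], 'opening': 0.998}
scene {'fx': 514.575, 'fy': 514.575, 'cx': 320.378, 'cy': 236.489, 'world_from_camera': [[0.797, 0.362, -0.483, 19.016], [-0.604, 0.496, -0.625, -571.239], [0.013, 0.789, 0.614, 763.837], [0.0, 0.0, 0.0, 1.0]]}
plaque [([455.0, -203.0, 13.0], 0.93)]
square_a [([560.0, -181.0, 11.0], 0.88), ([534.0, -48.0, 3.0], 0.88)]
rack [([510.0, -194.0, -3.0], 0.9)]
lamp [([473.0, 262.0, -4.0], 0.97)]
knob [([503.0, 354.0, 167.0], 0.79)]
beam_mid [([470.0, 264.0, 98.0], 0.93)]
plaque_mid [([457.0, -201.0, 61.0], 0.76)]
side {'fx': 563.356, 'fy': 563.356, 'cx': 316.242, 'cy': 241.569, 'world_from_camera': [[0.967, 0.105, -0.233, 190.833], [-0.256, 0.391, -0.884, -1106.853], [-0.002, 0.914, 0.405, 638.145], [0.0, 0.0, 0.0, 1.0]]}
plaque [([459.0, -201.0, 14.0], 0.69)]
square_a [([507.0, -195.0, 14.0], 0.84), ([560.0, -180.0, 10.0], 0.68), ([538.0, -52.0, -8.0], 0.6)]
rack [([511.0, -188.0, 0.0], 0.62)]
lamp [([476.0, 264.0, 2.0], 0.78)]
knob [([501.0, 360.0, 174.0], 0.96)]
beam_mid []
plaque_mid [([455.0, -206.0, 64.0], 0.55)]
wrist {'fx': 397.461, 'fy': 397.461, 'cx': 318.011, 'cy': 241.537, 'T_tool_cam': [[1.0, 0.002, 0.001, -1.048], [0.002, -0.968, -0.252, -70.391], [0.0, 0.252, -0.968, -170.304], [0.0, 0.0, 0.0, 1.0]]}
plaque []
square_a []
rack []
lamp []
knob []
beam_mid []
plaque_mid []
1.2
```

View pics/scene0.png

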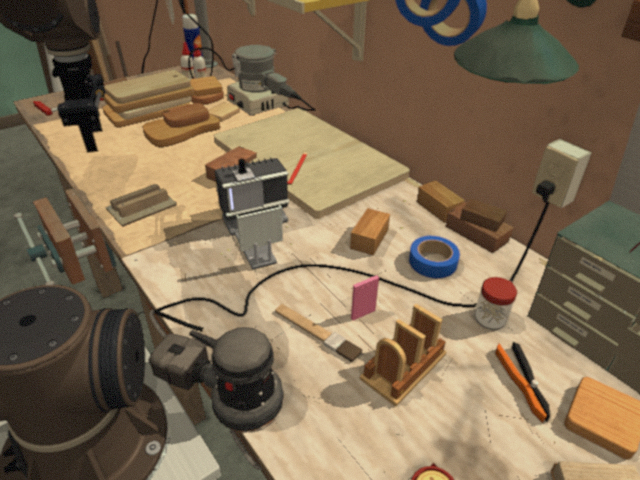

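View pics/side0.png

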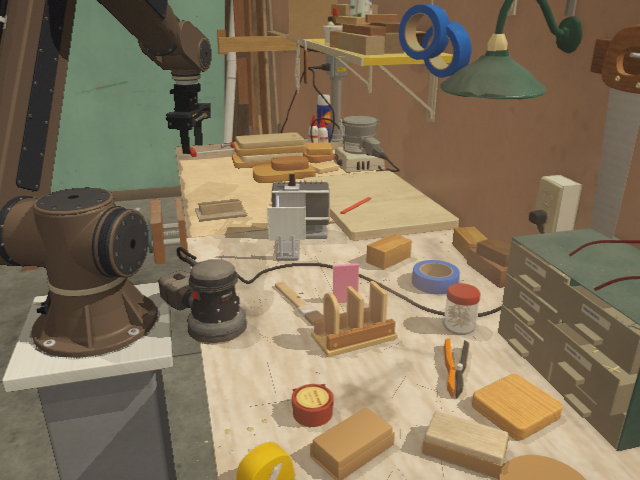

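View pics/wrist0.png

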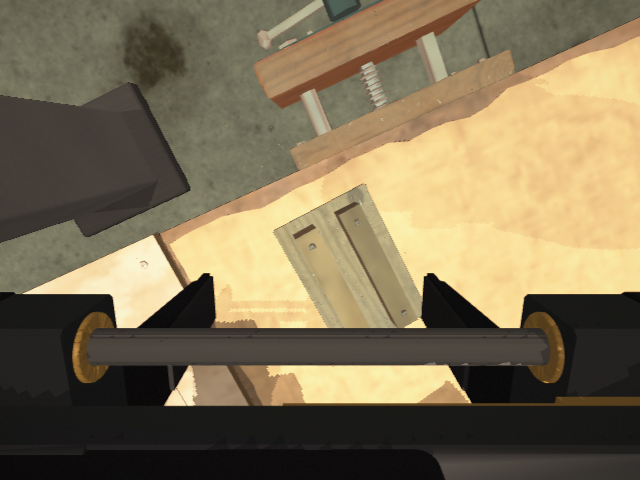

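Run:
```python
import cv2
a=cv2.imread('pics/scene0.png');b=cv2.imread('pics/side0.png')
A=cv2.resize(a[140:280,190:310],None,fx=4,fy=4,interpolation=3)
B=cv2.resize(b[165:265,250:350],None,fx=4,fy=4,interpolation=3)
cv2.imwrite('pics/lampA.png',A)
cv2.imwrite('pics/lampB.png',B)
cv2.imwrite('pics/rackA.png',cv2.resize(a[270:410,340:460],None,fx=4,fy=4,interpolation=3))
```

```text
(no output)
```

View pics/lampA.png

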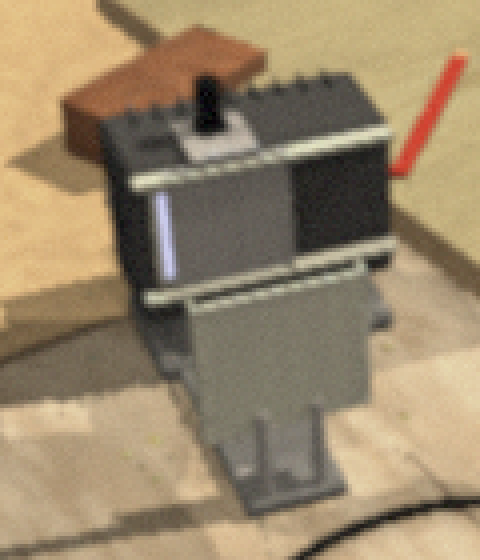

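View pics/rackA.png

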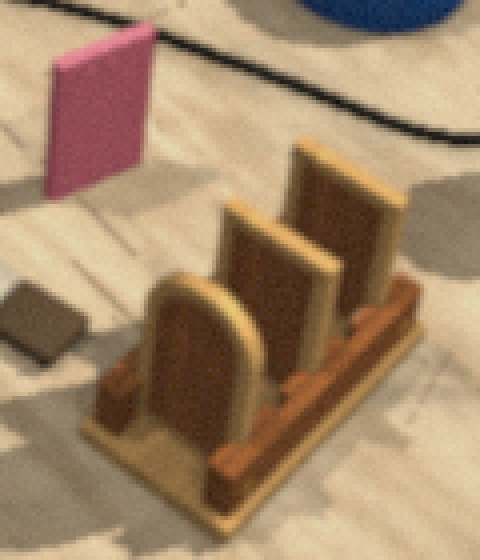

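```bash
cat > h.py <<'E'
from plant import *
import cv2,numpy as np
from scipy.spatial.transform import Rotation as R
def cam(c,s=None):
    i=camera_info(c)
    if c=='wrist':
        s=s or observe();T=np.eye(4);T[:3,:3]=R.from_euler('xyz',s['tool_rot']).as_matrix();T[:3,3]=s['tcp_pos'];W=T@i['T_tool_cam']
    else: W=np.array(i['world_from_camera'])
    return i,W
def bp(c,u,v,z,s=None):
    i,W=cam(c,s);d=W[:3,:3]@np.array([(u-i['cx'])/i['fx'],-(v-i['cy'])/i['fy'],-1]);o=W[:3,3]
    return o+d*(z-o[2])/d[2]
def pj(c,P,s=None):
    i,W=cam(c,s);p=np.linalg.inv(W)@np.append(P,1);return np.array([i['cx']+i['fx']*p[0]/-p[2],i['cy']-i['fy']*p[1]/-p[2]])
E
python3 - <<'E'
from h import *
f=lambda x,y:(190+x/4,140+y/4)
l=bp('scene',*f(190,305),145);r=bp('scene',*f(368,262),145);print(l,r,r-l,np.arctan2(*(r-l)[1::-1]))
k=bp('scene',*f(208,78),182);print('knob',k)
g=lambda x,y:(340+x/4,270+y/4)
# square tops: z 104
for nm,p in dict(a_l=(228,205),a_r=(338,268),b_l=(297,142),b_r=(405,205)).items(): print(nm,bp('scene',*g(*p),104))
print(bp('scene',*g(180,275),112))
E
```

```text
[409.24795308 213.18962186 145.        ] [504.85829762 191.92418161 145.        ] [ 95.61034455 -21.26544026   0.        ] -0.21885528998890585
knob [505.04385904 353.23183985 182.        ]
a_l [ 501.11356434 -168.2213065   104.        ]
a_r [ 513.51365808 -221.46587877  104.        ]
b_l [ 552.43853924 -159.05201156  104.        ]
b_r [ 562.92538955 -213.83939787  104.        ]
[ 452.24981639 -189.52494354  112.        ]
```

View pics/lampB.png

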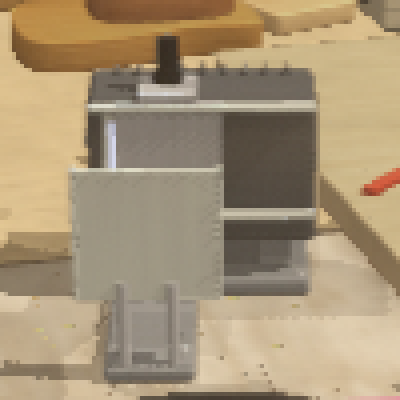

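```bash
cat >> h.py <<'E'
def plan(P,yaw,s=None):
    s=s or observe();M=R.from_euler('xyz',s['tool_rot'])
    T=R.from_euler('xyz',[np.pi,0,yaw])
    print('shift',np.round(M.inv().apply(np.array(P)-s['tcp_pos'])/1000,4),'turn',np.round((M.inv()*T).as_rotvec(),4))
E
python3 -c "
from h import *
plan([503,355,240],-0.22)"
```

```text
shift [-0.0968  0.3162 -0.0253] turn [-1.000e-04 -1.000e-04  1.374e+00]
```

Request:
{"op": "arm_command", "data": {"targets": [[-0.048, 0.158, -0.025, 0, 0, 0.7, 0], [-0.097, 0.316, -0.025, 0, 0, 1.374, 0], [-0.097, 0.316, -0.025, 0, 0, 1.374, 0], [-0.097, 0.316, -0.025, 0, 0, 1.374, 0], [-0.097, 0.316, -0.025, 0, 0, 1.374, 0], [-0.097, 0.316, -0.025, 0, 0, 1.374, 0], [-0.097, 0.316, -0.025, 0, 0, 1.374, 0], [-0.097, 0.316, -0.025, 0, 0, 1.374, 0], [-0.097, 0.316, -0.025, 0, 0, 1.374, 0], [-0.097, 0.316, -0.025, 0, 0, 1.374, 0], [-0.097, 0.316, -0.025, 0, 0, 1.374, 0], [-0.097, 0.316, -0.025, 0, 0, 1.374, 0], [-0.097, 0.316, -0.025, 0, 0, 1.374, 0], [-0.097, 0.316, -0.025, 0, 0, 1.374, 0], [-0.097, 0.316, -0.025, 0, 0, 1.374, 0]]}}

```text
t: 2.45
tcp_pos: [502.5, 355.1, 239.7]
tool_rot: [-3.141, -0.0, -0.217]
ft_force: [-0.5, -0.2, 0.2]
opening: 1.001
```

Run:
```python
from h import *
s=observe();f=grab_frame('wrist');cv2.imwrite('pics/w1.png',f[:,:,::-1])
print(s['t'],s['tcp_pos'],s['tool_rot'])
for n in ['knob','lamp','beam_mid']:print(n,[(np.round(d['centre']).tolist(),round(d['conf'],2)) for d in mark_of('wrist',n)])
```

```text
2.45 [502.54719367 355.0750512  239.68380145] [-3.14148383e+00 -4.58653150e-05 -2.16708072e-01]
knob [([506.0, 358.0, 167.0], 0.64)]
lamp [([467.0, 265.0, -0.0], 0.81)]
beam_mid []
```

View pics/w1.png

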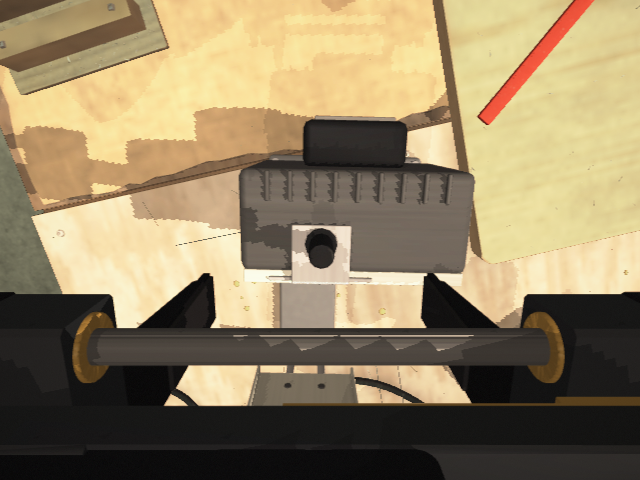

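Run:
```python
from h import *
a=cv2.imread('pics/w1.png');cv2.imwrite('pics/w1c.png',cv2.resize(a[150:300,230:490],None,fx=3,fy=3,interpolation=3))
print(bp('wrist',321,258,182))
```

```text
[504.06213243 354.59343014 182.        ]
```

View pics/w1c.png

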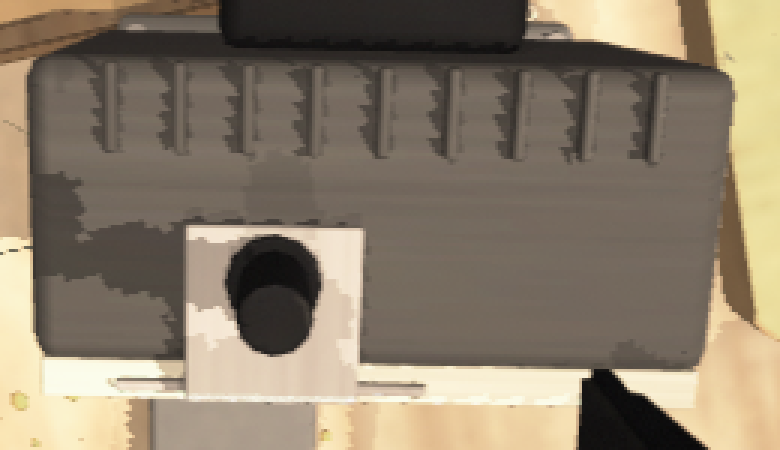

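Run:
```python
from h import *
g=lambda x,y:(230+x/3,150+y/3)
y=-0.2385;ex=np.array([np.cos(y),np.sin(y)]);ey=np.array([-ex[1],ex[0]])
def loc(p,z):
    q=bp('wrist',*g(*p),z)[:2];return q@ex,q@ey
P={}
for n,p,z in [('L',(34,200),145),('R',(722,200),145),('Lf',(43,356),145),('Rf',(699,370),145),('railL',(43,395),142),('railR',(695,407),142),('fl',(186,226),150),('fr',(363,228),150),('flf',(187,400),150),('knobtop',(274,320),182)]:
    P[n]=loc(p,z);print(n,np.round(P[n],1))
# origin x = mean(L+45,R-115)
ox=(P['L'][0]+45+P['R'][0]-115)/2; oy=np.mean([P['railL'][1],P['railR'][1]])-66
print('origin',ox*ex+oy*ey,'width',P['R'][0]-P['L'][0],'knob local',P['knobtop'][0]-ox,P['knobtop'][1]-oy)
o=ox*ex+oy*ey
for c in ['scene','side']:
  for q in [(-45,-62,145),(45,-62,145),(-45,-62,55),(-45,66,145),(115,66,145)]:
    print(c,q,np.round(pj(c,np.append(o+q[0]*ex+q[1]*ey,q[2])),1))
plan([504,354.6,157],-0.2385)
```

```text
L [352.  480.7]
R [507.4 483.4]
Lf [353.  443.6]
Rf [506.7 442.9]
railL [352.1 432.9]
railR [507.9 432.5]
fl [386.6 476.4]
fr [426.1 476.6]
flf [386.9 435.2]
knobtop [406.2 464.5]
origin [470.16683816 263.06725516] width 155.42558658777529 knob local 11.496223231192346 97.779604173866
scene (-45, -62, 145) [238.5 215.8]
scene (45, -62, 145) [279.7 206.3]
scene (-45, -62, 55) [242.  249.6]
scene (-45, 66, 145) [222.3 185. ]
scene (115, 66, 145) [289.3 171.1]
side (-45, -62, 145) [267.5 206.6]
side (45, -62, 145) [303.3 206.3]
side (-45, -62, 55) [268.8 239.3]
side (-45, 66, 145) [270.3 190.3]
side (115, 66, 145) [328.9 189.8]
shift [0.0015 0.0001 0.0827] turn [-0.0001 -0.      0.0197]
```

Request:
{"op": "arm_command", "data": {"targets": [[0.0015, 0, 0.03, 0, 0, 0.02, 0.3], [0.0015, 0, 0.06, 0, 0, 0.02, 0.3], [0.0015, 0, 0.0815, 0, 0, 0.02, 0.3], [0.0015, 0, 0.0815, 0, 0, 0.02, 0.5], [0.0015, 0, 0.0815, 0, 0, 0.02, 0.65], [0.0015, 0, 0.0815, 0, 0, 0.02, 0.65], [0.0015, 0, 0.0815, 0, 0, 0.02, 0.65], [0.0015, 0, 0.0815, 0, 0, 0.02, 0.65]]}}

```text
t: 3.32
tcp_pos: [504.6, 354.8, 159.6]
tool_rot: [-3.14, -0.002, -0.24]
ft_force: [0.7, -0.6, 0.6]
opening: 0.497
```

Run:
```python
from h import *
for c in ['wrist','side']:
    f=grab_frame(c);cv2.imwrite(f'pics/{c}2.png',f[:,:,::-1])
b=cv2.imread('pics/side2.png');cv2.imwrite('pics/side2c.png',cv2.resize(b[120:270,240:360],None,fx=4,fy=4,interpolation=3))
```

```text
(no output)
```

View pics/wrist2.png

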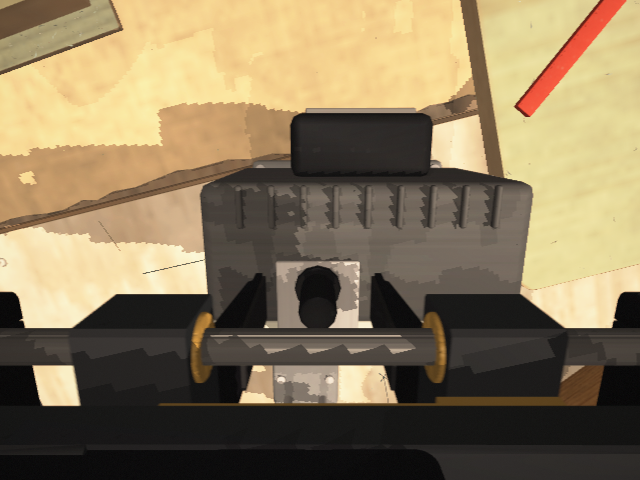

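View pics/side2c.png

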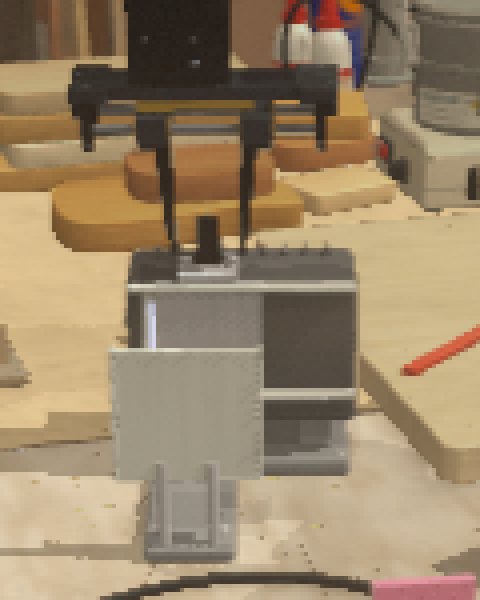

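Request:
{"op": "arm_command", "data": {"targets": [[0, 0, 0, 0, 0, 0, 0.9], [0, 0, 0, 0, 0, 0, 0.9], [0, 0, 0, 0, 0, 0, 0.9], [0, 0, 0, 0, 0, 0, 0.9], [0, 0, 0, 0, 0, 0, 0.9], [0, 0, 0, 0, 0, 0, 0.9]]}}

```text
t: 3.92
tcp_pos: [504.2, 354.6, 158.2]
tool_rot: [-3.141, -0.0, -0.24]
ft_force: [-0.2, -0.6, 0.9]
opening: 0.158
```

Request:
{"op": "arm_command", "data": {"targets": [[0.01, 0, 0, 0, 0, 0, 0.9], [0.02, 0, 0, 0, 0, 0, 0.9], [0.03, 0, 0, 0, 0, 0, 0.9], [0.04, 0, 0, 0, 0, 0, 0.9], [0.05, 0, 0, 0, 0, 0, 0.9], [0.05, 0, 0, 0, 0, 0, 0.9]]}}

```text
t: 4.42
tcp_pos: [555.3, 342.1, 158.2]
tool_rot: [-3.14, -0.002, -0.241]
ft_force: [1.5, 0.7, 4.2]
opening: 0.161
```

Request:
{"op": "arm_command", "data": {"targets": [[0.004, 0, 0, 0, 0, 0, 0.9], [0.006, 0, 0, 0, 0, 0, 0.9], [0.006, 0, 0, 0, 0, 0, 0.9]]}}

```text
t: 4.67
tcp_pos: [559.0, 341.3, 158.3]
tool_rot: [-3.141, -0.001, -0.24]
ft_force: [2.3, 0.8, 2.0]
opening: 0.162
```

Request:
{"op": "arm_command", "data": {"targets": [[0.002, 0, 0, 0, 0, 0, 0.9], [0.003, 0, 0, 0, 0, 0, 0.9], [0.003, 0, 0, 0, 0, 0, 0.9]]}}

```text
t: 4.92
tcp_pos: [561.1, 340.7, 158.2]
tool_rot: [3.142, 0.001, -0.24]
ft_force: [-3.4, 2.5, 4.7]
opening: 0.163
```

Request:
{"op": "arm_command", "data": {"targets": [[0.002, 0, 0, 0, 0, 0, 0.9], [0.003, 0, 0, 0, 0, 0, 0.9], [0.003, 0, 0, 0, 0, 0, 0.9], [0.003, 0, 0, 0, 0, 0, 0.9]]}}

```text
t: 5.25
tcp_pos: [561.3, 340.7, 158.1]
tool_rot: [3.14, 0.006, -0.239]
ft_force: [-16.6, 5.5, 10.0]
opening: 0.156
```

Run:
```python
from h import *
f=grab_frame('side');cv2.imwrite(f'pics/side3.png',f[:,:,::-1])
f=grab_frame('scene');cv2.imwrite(f'pics/scene3.png',f[:,:,::-1])
b=cv2.imread('pics/side3.png')[120:270,240:360];a=cv2.imread('pics/scene3.png')[120:270,200:320]
cv2.imwrite('pics/side3c.png',cv2.resize(cv2.hconcat([a,b]),None,fx=3.3,fy=3.3,interpolation=3))
```

```text
(no output)
```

View pics/side3c.png

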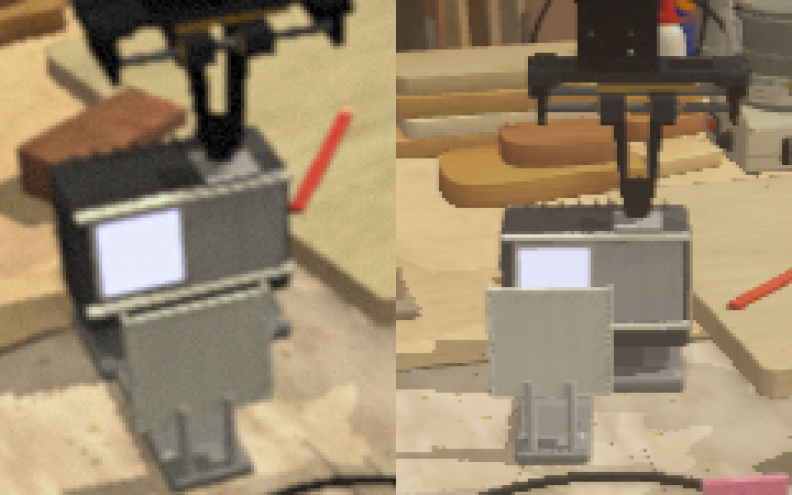

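Request:
{"op": "arm_command", "data": {"targets": [[-0.003, 0, 0, 0, 0, 0, 0.9], [-0.003, 0, 0, 0, 0, 0, 0.4], [-0.003, 0, 0, 0, 0, 0, 0.4], [-0.003, 0, 0, 0, 0, 0, 0.4], [-0.003, 0, 0, 0, 0, 0, 0.4], [-0.003, 0, 0, 0, 0, 0, 0.4], [-0.003, 0, -0.03, 0, 0, 0, 0.2], [-0.003, 0, -0.06, 0, 0, 0, 0], [-0.003, 0, -0.09, 0, 0, 0, 0], [-0.003, 0, -0.09, 0, 0, 0, 0], [-0.003, 0, -0.09, 0, 0, 0, 0], [-0.003, 0, -0.09, 0, 0, 0, 0]]}}

```text
t: 6.35
tcp_pos: [561.2, 340.3, 247.4]
tool_rot: [3.141, 0.001, -0.24]
ft_force: [-0.1, -0.5, -0.8]
opening: 0.881
```

Run:
```python
from h import *
plan([470,60,250],-0.7)
plan([456,-202,200],-1.36)
```

```text
shift [-0.0219  0.2939 -0.0024] turn [0.0007 0.0005 0.4598]
shift [0.0268 0.5517 0.0477] turn [8.0000e-04 3.0000e-04 1.1198e+00]
```

Request:
{"op": "arm_command", "data": {"targets": [[-0.022, 0.29, -0.002, 0, 0, 0.46, 0], [-0.022, 0.29, -0.002, 0, 0, 0.46, 0], [-0.022, 0.29, -0.002, 0, 0, 0.46, 0], [-0.022, 0.29, -0.002, 0, 0, 0.46, 0], [-0.022, 0.29, -0.002, 0, 0, 0.46, 0], [-0.022, 0.29, -0.002, 0, 0, 0.46, 0], [-0.022, 0.29, -0.002, 0, 0, 0.46, 0], [0.027, 0.552, 0.0, 0, 0, 1.12, 0], [0.027, 0.552, 0.0, 0, 0, 1.12, 0], [0.027, 0.552, 0.0, 0, 0, 1.12, 0], [0.027, 0.552, 0.0, 0, 0, 1.12, 0], [0.027, 0.552, 0.0, 0, 0, 1.12, 0], [0.027, 0.552, 0.0, 0, 0, 1.12, 0], [0.027, 0.552, 0.02, 0, 0, 1.12, 0], [0.027, 0.552, 0.048, 0, 0, 1.12, 0], [0.027, 0.552, 0.048, 0, 0, 1.12, 0], [0.027, 0.552, 0.048, 0, 0, 1.12, 0]]}}

```text
t: 7.77
tcp_pos: [455.6, -201.6, 198.7]
tool_rot: [3.138, 0.003, -1.361]
ft_force: [0.1, -0.2, 1.0]
opening: 0.998
```

Run:
```python
from h import *
s=observe();f=grab_frame('wrist');cv2.imwrite('pics/w4.png',f[:,:,::-1])
print(s['t'],s['tcp_pos'],s['tool_rot'],s['opening'])
for n in ['plaque','plaque_mid','square_a','rack']:print(n,[(np.round(d['centre']).tolist(),round(d['conf'],2)) for d in mark_of('wrist',n)])
```

```text
7.7667 [ 455.59109704 -201.64726736  198.74811696] [ 3.13833479  0.00327235 -1.36051182] 0.9980936450785889
plaque [([458.0, -204.0, 17.0], 0.56)]
plaque_mid [([455.0, -201.0, 61.0], 0.85)]
square_a [([507.0, -197.0, 15.0], 0.96), ([536.0, -47.0, 1.0], 0.92), ([560.0, -180.0, 12.0], 0.74), ([455.0, -201.0, 10.0], 0.64)]
rack [([511.0, -195.0, 1.0], 0.79)]
```

View pics/w4.png

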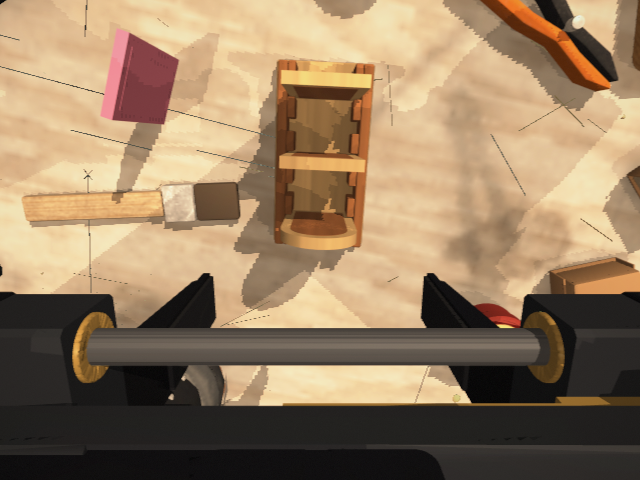

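Run:
```python
from h import *
a=cv2.imread('pics/w4.png');cv2.imwrite('pics/w4c.png',cv2.resize(a[50:260,255:400],None,fx=4,fy=4,interpolation=3)[300:])
```

```text
(no output)
```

View pics/w4c.png

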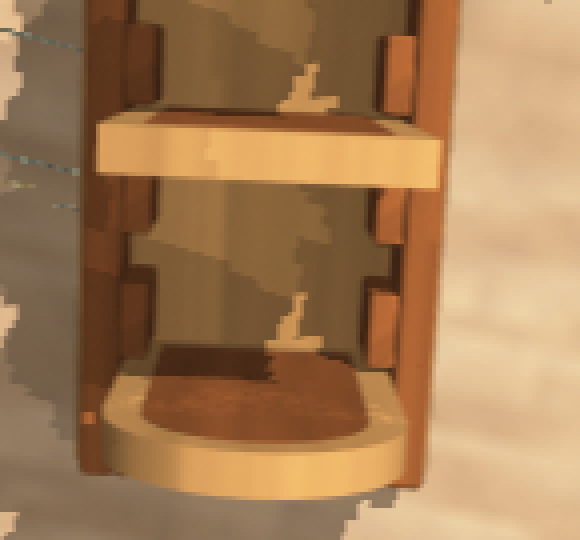

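Run:
```python
from h import *
g=lambda x,y:(255+x/4,50+(300+y)/4)
def B(x,y,z): return bp('wrist',*g(x,y),z)[:2]
S=[B(97,123,104),B(442,139,104),B(438,187,104),B(97,172,104)]
a=S[1]-S[0];b=S[2]-S[3]
print(S,np.linalg.norm(a),np.linalg.norm(b),np.arctan2(a[1],a[0]),np.arctan2(b[1],b[0]),'sq ctr',np.mean(S,0))
c=[B(80,470,40),B(423,488,40)];d=c[1]-c[0];print(c,np.linalg.norm(d),np.arctan2(d[1],d[0]))
yw=(np.arctan2(a[1],a[0])+np.arctan2(b[1],b[0]))/2
w=np.array([np.cos(yw),np.sin(yw)]);n=np.array([w[1],-w[0]]); n=-n
sc=np.mean(S,0);print('yaw',yw,'n',n)
for cand in (sc-52*n,): print('plaque by spacing',cand)
# plaque side edges: half-height widest near z 84: (105,425) & (405,420)
l,r=B(104,420,88),B(405,425,88);print('edges',l,r,np.linalg.norm(r-l),(l+r)/2)
top=B(262,497,112);print('top front',top, top+4*n)
cl,cr=B(80,470,40),B(423,488,40)
print('w coords sq',sc@w,'pl',(l+r)/2@w,'rack',(cl+cr)/2@w)
```

```text
[array([ 509.44160525, -165.30448498]), array([ 518.77624434, -221.47455832]), array([ 511.03003785, -222.68441366]), array([ 501.62610468, -166.77430204])] 56.94043050388184 56.695454321209596 -1.4061160670467843 -1.404158696777151 sq ctr [ 510.21849803 -194.05943975]
[array([ 433.11081465, -169.90660119]), array([ 444.58466825, -243.13760705])] 74.1244192870156 -1.4153795990855742
yaw -1.4051373819119677 n [0.98630991 0.16490229]
plaque by spacing [ 458.93038281 -202.63435886]
edges [ 456.58729841 -175.03861802] [ 467.13055693 -229.07373965] 55.05410675249132 [ 461.85892767 -202.05617884]
top front [ 454.79535534 -204.76675626] [ 458.74059497 -204.1071471 ]
w coords sq 275.5389471996211 pl 275.4516062636607 rack 276.06179530070773
```

Run:
```python
from h import *
plan([459,-202.6,46],-1.405)
```

```text
shift [ 0.0012 -0.0016  0.1552] turn [-0.0013 -0.0011  0.0462]
```

Request:
{"op": "arm_command", "data": {"targets": [[0.001, -0.0015, 0.02, 0, 0, 0.046, 0], [0.001, -0.0015, 0.05, 0, 0, 0.046, 0], [0.001, -0.0015, 0.08, 0, 0, 0.046, 0], [0.001, -0.0015, 0.11, 0, 0, 0.046, 0], [0.001, -0.0015, 0.13, 0, 0, 0.046, 0], [0.001, -0.0015, 0.145, 0, 0, 0.046, 0], [0.001, -0.0015, 0.155, 0, 0, 0.046, 0], [0.001, -0.0015, 0.155, 0, 0, 0.046, 0], [0.001, -0.0015, 0.155, 0, 0, 0.046, 0]]}}

```text
t: 8.77
tcp_pos: [458.5, -202.6, 45.6]
tool_rot: [-3.141, -0.0, -1.406]
ft_force: [0.6, 0.7, 1.0]
opening: 1.001
```

Run:
```python
from h import *
s=observe();print(s['tcp_pos'],s['tool_rot'])
im=[]
for c,(x,y) in dict(side=(280,240),scene=(320,280)).items():
    f=grab_frame(c)[:,:,::-1];im.append(cv2.resize(f[y:y+130,x:x+120],None,fx=3.3,fy=3.3,interpolation=3))
cv2.imwrite('pics/g5.png',cv2.hconcat(im))
f=grab_frame('wrist');cv2.imwrite('pics/w5.png',f[:,:,::-1])
```

```text
[ 458.5117477  -202.63675981   45.60065788] [-3.14129848e+00 -1.29197677e-04 -1.40554210e+00]
```

View pics/g5.png

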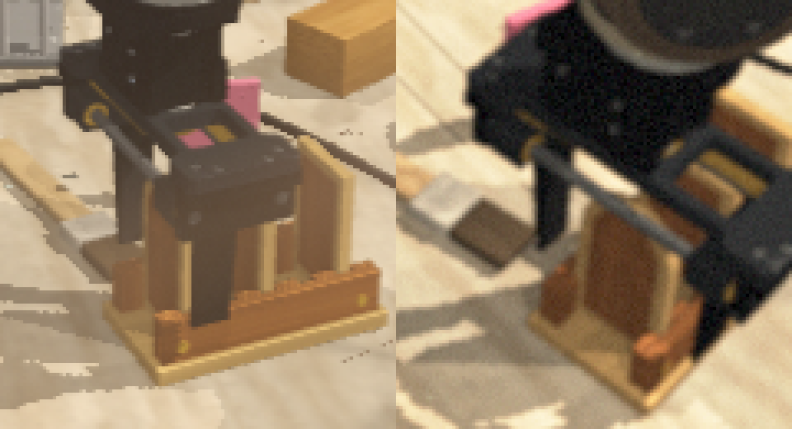

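View pics/w5.png

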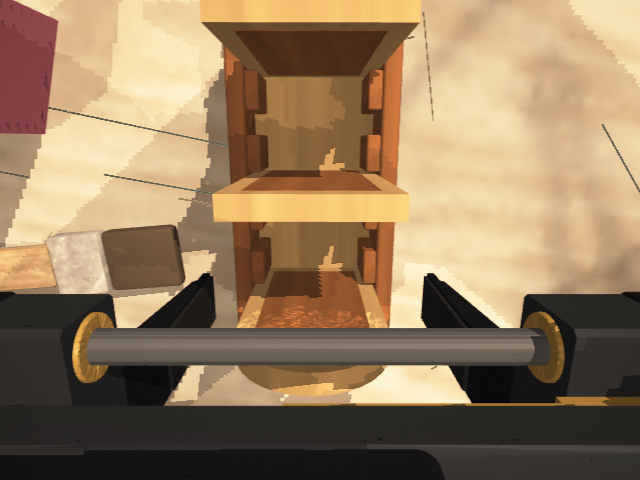

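Request:
{"op": "arm_command", "data": {"targets": [[-0.0015, 0, 0, 0, 0, 0, 0.2], [-0.0015, 0, 0, 0, 0, 0, 0.3], [-0.0015, 0, 0, 0, 0, 0, 0.35], [-0.0015, 0, 0, 0, 0, 0, 0.38], [-0.0015, 0, 0, 0, 0, 0, 0.4], [-0.0015, 0, 0, 0, 0, 0, 0.43], [-0.0015, 0, 0, 0, 0, 0, 0.46], [-0.0015, 0, 0, 0, 0, 0, 0.5], [-0.0015, 0, 0, 0, 0, 0, 0.5], [-0.0015, 0, 0, 0, 0, 0, 0.5]]}}

```text
t: 9.75
tcp_pos: [457.9, -201.2, 45.1]
tool_rot: [-3.142, 0.0, -1.406]
ft_force: [-0.0, 0.5, 0.7]
opening: 0.586
```

Run:
```python
from h import *
s=observe();print(s['tcp_pos'],s['tool_rot'],s['opening'])
im=[]
for c,(x,y) in dict(side=(280,240),scene=(320,280)).items():
    f=grab_frame(c)[:,:,::-1];im.append(cv2.resize(f[y:y+130,x:x+120],None,fx=3.3,fy=3.3,interpolation=3))
cv2.imwrite('pics/g6.png',cv2.hconcat(im))
```

```text
[ 457.91483809 -201.23604943   45.10523343] [-3.14154161e+00  7.40447751e-05 -1.40599745e+00] 0.5864172339106468
```

View pics/g6.png

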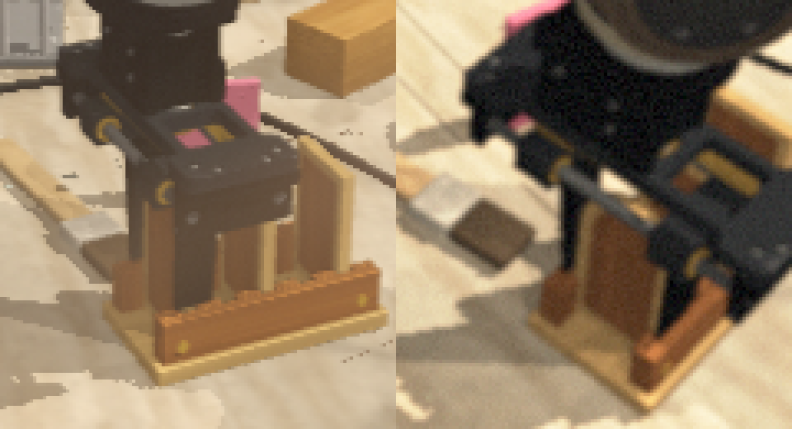

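Request:
{"op": "arm_command", "data": {"targets": [[0, 0, -0.004, 0, 0, 0, 0.6], [0, 0, -0.012, 0, 0, 0, 0.6], [0, 0, -0.02, 0, 0, 0, 0.6], [0, 0, -0.03, 0, 0, 0, 0.6], [0, 0, -0.04, 0, 0, 0, 0.6], [0, 0, -0.04, 0, 0, 0, 0.6]]}}

```text
t: 10.35
tcp_pos: [458.7, -201.7, 87.4]
tool_rot: [-3.139, -0.002, -1.406]
ft_force: [-0.9, -1.2, -0.9]
opening: 0.584
```

Request:
{"op": "arm_command", "data": {"targets": [[0, 0, -0.015, 0, 0, 0, 0.6], [0, 0, -0.035, 0, 0, 0, 0.6], [0, 0, -0.06, 0, 0, 0, 0.6], [0, 0, -0.085, 0, 0, 0, 0.6], [0, 0, -0.11, 0, 0, 0, 0.6], [0, 0, -0.125, 0, 0, 0, 0.6], [0, 0, -0.125, 0, 0, 0, 0.6], [0, 0, -0.125, 0, 0, 0, 0.6]]}}

```text
t: 11.02
tcp_pos: [457.9, -201.2, 210.5]
tool_rot: [-3.14, -0.001, -1.406]
ft_force: [0.2, 0.8, -0.4]
opening: 0.59
```

Run:
```python
from h import *
s=observe();print(s['t'],s['tcp_pos'],s['tool_rot'],s['opening'],s['ft_force'])
f=grab_frame('side')[:,:,::-1];cv2.imwrite('pics/s7.png',f)
print([(np.round(d['centre']).tolist(),round(d['conf'],2)) for d in mark_of('side','plaque')])
f=grab_frame('wrist')[:,:,::-1];cv2.imwrite('pics/w7.png',f)
plan([455,40,212],-0.8)
ex=np.array([np.cos(-.2385),np.sin(-.2385)])
plan([470.5,263,212],-0.2385)
```

```text
11.0167 [ 457.88760217 -201.22227886  210.47539515] [-3.14046342e+00 -8.58624787e-04 -1.40596807e+00] 0.5896019605307179 [ 0.20708237  0.78310494 -0.39646356]
[([457.0, -202.0, 178.0], 0.66)]
shift [-0.2381 -0.0371 -0.0027] turn [ 0.0009  0.0017 -0.6061]
shift [-0.4556 -0.0889 -0.0025] turn [ 4.0000e-04  1.9000e-03 -1.1676e+00]
```

View pics/s7.png

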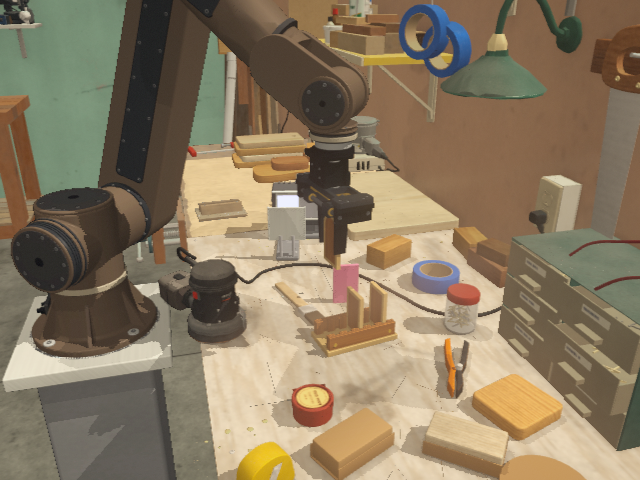

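View pics/w7.png

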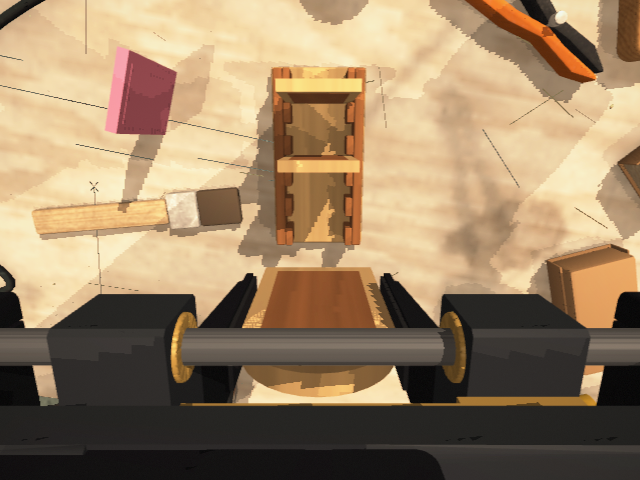

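Request:
{"op": "arm_command", "data": {"targets": [[-0.012, -0.003, -0.005, 0, 0, -0.03, 0.6], [-0.035, -0.007, -0.01, 0, 0, -0.09, 0.6], [-0.065, -0.012, -0.015, 0, 0, -0.16, 0.6], [-0.095, -0.018, -0.02, 0, 0, -0.24, 0.6], [-0.125, -0.024, -0.02, 0, 0, -0.32, 0.6], [-0.155, -0.03, -0.02, 0, 0, -0.4, 0.6], [-0.185, -0.036, -0.02, 0, 0, -0.48, 0.6], [-0.215, -0.042, -0.02, 0, 0, -0.56, 0.6], [-0.245, -0.048, -0.02, 0, 0, -0.64, 0.6], [-0.275, -0.054, -0.02, 0, 0, -0.72, 0.6], [-0.305, -0.06, -0.02, 0, 0, -0.8, 0.6], [-0.335, -0.066, -0.02, 0, 0, -0.88, 0.6], [-0.365, -0.072, -0.02, 0, 0, -0.96, 0.6], [-0.395, -0.077, -0.02, 0, 0, -1.03, 0.6], [-0.42, -0.082, -0.02, 0, 0, -1.09, 0.6], [-0.44, -0.086, -0.02, 0, 0, -1.14, 0.6], [-0.45, -0.088, -0.02, 0, 0, -1.16, 0.6], [-0.456, -0.089, -0.02, 0, 0, -1.167, 0.6], [-0.456, -0.089, -0.02, 0, 0, -1.167, 0.6], [-0.456, -0.089, -0.02, 0, 0, -1.167, 0.6]]}}

```text
t: 12.83
tcp_pos: [470.6, 262.7, 229.9]
tool_rot: [3.141, 0.0, -0.24]
ft_force: [-0.2, -0.7, -1.5]
opening: 0.589
```

Run:
```python
from h import *
s=observe();print(s['t'],s['tcp_pos'],s['tool_rot'],s['opening'],s['ft_force'])
f=grab_frame('side')[:,:,::-1];cv2.imwrite('pics/s8.png',cv2.resize(f[100:270,220:380],None,fx=3,fy=3))
print([(np.round(d['centre']).tolist(),round(d['conf'],2)) for d in mark_of('side','plaque')])
f=grab_frame('wrist')[:,:,::-1];cv2.imwrite('pics/w8.png',f)
plan([470.5,263,83],-0.2385)
```

```text
12.8333 [470.64049579 262.68764119 229.92862174] [ 3.14112033e+00  4.52615102e-04 -2.39763913e-01] 0.5891532674021555 [-0.16314204 -0.71817933 -1.51076365]
[([470.0, 261.0, 197.0], 0.85)]
shift [-0.0006 -0.0006  0.1472] turn [ 0.0001  0.     -0.0022]
```

View pics/s8.png

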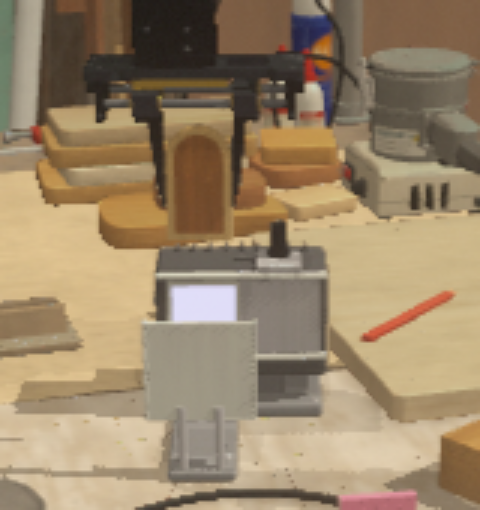

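View pics/w8.png

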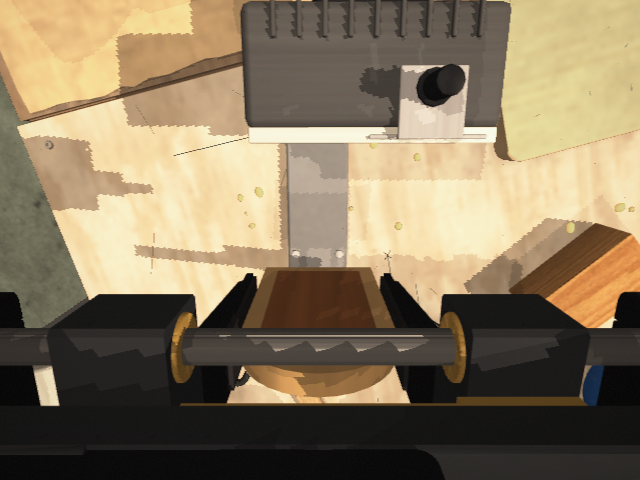

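Request:
{"op": "arm_command", "data": {"targets": [[0, 0, 0.01, 0, 0, 0, 0.6], [0, 0, 0.025, 0, 0, 0, 0.6], [0, 0, 0.04, 0, 0, 0, 0.6], [0, 0, 0.055, 0, 0, 0, 0.6], [0, 0, 0.07, 0, 0, 0, 0.6], [0, 0, 0.085, 0, 0, 0, 0.6], [0, 0, 0.1, 0, 0, 0, 0.6], [0, 0, 0.115, 0, 0, 0, 0.6], [0, 0, 0.13, 0, 0, 0, 0.6], [0, 0, 0.14, 0, 0, 0, 0.6], [0, 0, 0.147, 0, 0, 0, 0.6], [0, 0, 0.147, 0, 0, 0, 0.6], [0, 0, 0.147, 0, 0, 0, 0.6], [0, 0, 0.147, 0, 0, 0, 0.6], [0, 0, 0.147, 0, 0, 0, 0.6], [0, 0, 0.147, 0, 0, 0, 0.6]]}}

```text
t: 14.32
tcp_pos: [471.1, 263.3, 83.8]
tool_rot: [-3.141, -0.001, -0.239]
ft_force: [0.9, -0.1, -0.9]
opening: 0.588
```

Run:
```python
from h import *
s=observe();print(s['t'],s['tcp_pos'],s['tool_rot'],s['opening'],s['ft_force'])
im=[]
for c,(x,y) in dict(side=(240,120),scene=(195,120)).items():
    f=grab_frame(c)[:,:,::-1];im.append(cv2.resize(f[y:y+150,x:x+120],None,fx=3.3,fy=3.3,interpolation=3))
    for n in ['plaque','plaque_mid','beam_mid','knob']:print(c,n,[(np.round(d['centre']).tolist(),round(d['conf'],2)) for d in mark_of(c,n)])
    print(c,[(np.round(d['centre']).tolist(),round(d['conf'],2)) for d in mark_of(c,'square_a')])
cv2.imwrite('pics/g9.png',cv2.hconcat(im))
f=grab_frame('wrist')[:,:,::-1];cv2.imwrite('pics/w9.png',f)
```

```text
14.3167 [471.14366978 263.31515172  83.77682906] [-3.14081005e+00 -9.49622287e-04 -2.38979493e-01] 0.587642807206443 [ 0.85120989 -0.06539446 -0.92348998]
side plaque []
side plaque_mid [([470.0, 258.0, 99.0], 0.59)]
side beam_mid [([474.0, 265.0, 100.0], 0.88)]
side knob [([557.0, 345.0, 172.0], 0.64)]
side [([537.0, -50.0, -6.0], 0.86), ([504.0, -192.0, 15.0], 0.68), ([557.0, -184.0, 10.0], 0.56)]
scene plaque []
scene plaque_mid [([471.0, 261.0, 96.0], 0.95)]
scene beam_mid [([474.0, 262.0, -2.0], 0.7), ([467.0, 264.0, 98.0], 0.65)]
scene knob [([560.0, 343.0, 167.0], 0.65), ([561.0, -183.0, 10.0], 0.41), ([511.0, -192.0, 13.0], 0.21)]
scene [([510.0, -192.0, 15.0], 0.77), ([533.0, -48.0, 3.0], 0.73), ([564.0, -182.0, 10.0], 0.6)]
```

View pics/g9.png

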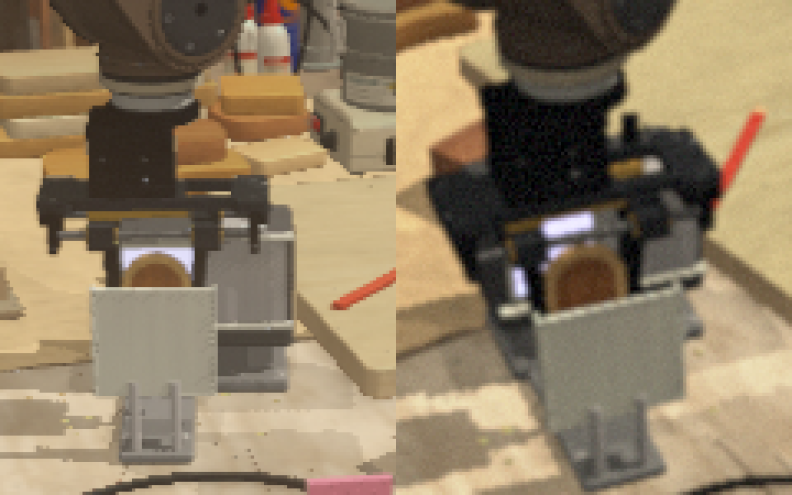

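View pics/w9.png

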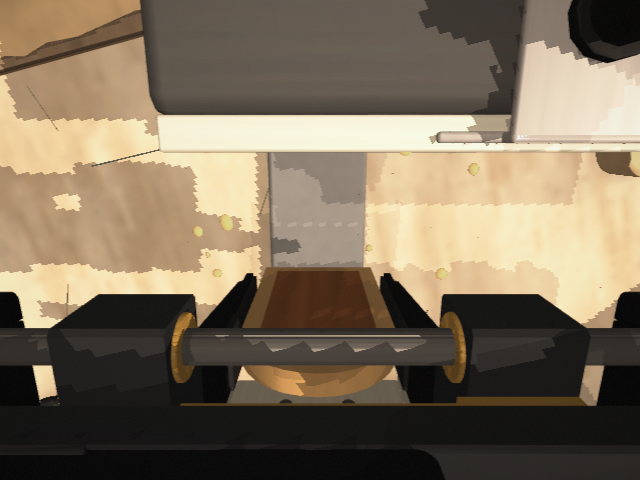

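Request:
{"op": "arm_command", "data": {"targets": [[0, 0, 0, 0, 0, 0, 0.6], [0, 0, 0, 0, 0, 0, 0.6], [0, 0, 0, 0, 0, 0, 0.6], [0, 0, 0, 0, 0, 0, 0.6], [0, 0, 0, 0, 0, 0, 0.6], [0, 0, 0, 0, 0, 0, 0.6]]}}

```text
t: 15.47
tcp_pos: [470.9, 263.2, 83.1]
tool_rot: [-3.141, -0.0, -0.239]
ft_force: [0.3, 0.4, -0.7]
opening: 0.589
```

```bash
python3 -c "
from plant import *
s=observe();print(s['tcp_pos'],s['opening'],s['ft_force'],s['qvel']);print(hand_in())"
```

```text
[470.89865754 263.19418759  83.14324335] 0.5886521199272107 [ 0.28788328  0.44723081 -0.69436549] [-0.00180855 -0.0003251  -0.00085339  0.00064633  0.00055378  0.00063044]
the job is handed in; nothing more can be done
None
```

I opened the shutter fully, drew the round-topped plaque straight up by its two side edges, and handed the job in at about 15.5 s with it held still in the light. No verdict was reported.

- **Shutter:** it is against its stop. It took about 59 mm of travel from where it stood, then about 17 N of resistance. The knob now sits about 70 mm along the lamp's x, and the window shows lit.
- **Plaque position:** its middle measured (471, 261, 96) from the scene camera and (470, 258, 99) from the side camera. My own measurement of the beam middle is (470.5, 263, 100). All of these are within tolerance.
- **Plaque attitude:** the tool points straight down and its yaw matches the lamp's to about 0.001 rad. I took the plaque as upright and square from that and from the pictures.
- **Grip:** the opening held steady at about 56 mm, the plaque's width. The wrist force stayed under 1 N at the end, so nothing suggests contact with the lamp.
- **Square plaques:** both still stand in the rack, at the same marks as at the start to within the marks' few-millimetre error.

Two checks disagreed, neither of which I acted on. The final mark call for the whole plaque found nothing in either camera, because the reflector hides most of it. The beam-middle marks scattered by about 4 mm in x, and one scene report put the point at bench height.

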